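# Ready the tin station: labels front, hooks out, totes hung

## Robot

A 6-joint arm with a two-finger parallel gripper is mounted at the origin on the work surface; the furniture and walls round the work are solid. World frame = base frame: x ahead of the robot, y to its left, z up, the work surface at z = 0. Lengths are in m, angles in degrees, forces in N, time in s.
With the tool pointing down it reaches from about 0.3 to 0.95 m from the base axis. Payload 3.1 kg.
Tool frame: the origin (TCP) lies at the centre of the arm's flange, where the gripper is bolted on; the fingertips stand 173 mm ahead of it and the grasp point (between the pads) lies 155 mm ahead of it; z points along the fingers, y is the line along which they close (so a half turn about z gives the same grasp; the last joint's range is limited). The gripper opens to 85 mm and grips with 20 to 120 N. Pads are 22 mm wide; open, the fingers measure 114 mm over their backs; the gripper's body (76 mm by 85 mm) begins 54 mm behind the grasp point. The pads swing forward as they close: fully open they stand 13 mm farther back than shut.
Start: joints at [70.033, 17.653, 93.61, -0, 68.738, -3.994], TCP at [0.172, 0.601, 0.405] pointing down, gripper open.
Joint ranges: [-175.34, 175.34], [-45.06, 112.39], [2.9, 150.54], [-68.45, 248.45], [3.09, 151.38], [-168.51, 168.51]. Speed limits (degrees/s): [159.86, 159.86, 180, 180, 180, 180].

## Interface

Orientations are given as a 3x3 rotation matrix whose columns are the frame's x, y, z axes.
In Python, from bench import get_state, viewer, env gives the robot as it stands. The module is installed in compiled form; this text tells all that it offers.
- The arm moves only by the tool drive_tool, never from a script. Its arguments are lists of equal length, an entry for each row: "dp": the shift along the tool's x, y, z each as a share of 25 cm, from -1 to 1, a list of three; "rotation": the turn, a rotation vector about the tool's x, y, z each as a share of pi rad, from -1 to 1, a list of three; "jaw": the gripper's target within -1 to 1 (shut at 1, half-way at 0, fully open at -1). A call has 1 to 20 rows; each row is the pose to reach, as a shift and turn from the pose commanded when the call began, along the tool's axes at that moment, turning the shorter way round; what a row does not reach only later rows make up. A row lasts 1/10 s, in which the tool goes at most 50 mm and 8.59 degrees, less where a joint would pass 70% of its speed; a pose out of reach is approached as far as the arm can. A call with a number of a shift or a turn outside -1 to 1 is refused whole. A call with a gripper value outside its range is refused whole. The fingers move at their own pace and stop on an object; the grip force is fixed at half the most. Time passes only in rows, so rows that repeat a pose let the fingers close. It gives the time, the measured TCP pose, the force, the opening and the grip force at its end, in the units of the state.
- get_state(): the state, without advancing time (a new reading comes with each control period).
- viewer.camera(name): name is "scene" or "top"; returns (picture, depth): 384x512x3 uint8, red, green, blue; 384x512 float32, m along the optical axis (not along the pixel's ray), 0 where there is no reading.
- viewer.camera_params(name): a dict with "camera_matrix" (3x3 intrinsics, pixels), "R" (3x3) and "t" (3): a world point X has camera coordinates R X + t. Camera axes: x right, y down, z forward; pixel columns grow to the right and rows downward; lengths in m; the calibration is good to about 2 mm. A picture is of the moment at which its call begins. camera_params takes no time and is no camera call.
- env.hand_in(): hands the job in; it is judged then, once.
Trained networks look in the newest picture that a camera, given by its name, has taken for a name from the list of things; names that differ only in an ending like _2 or _b are one class to them, and where a whole thing is asked for, a point or a joint stands for the part that bears it (a point fixed in the world has none). Each returns a list of dicts, best first, with "score" (0 to 1); they miss things now and then, are a little off and sometimes report something else, mostly with a low value. They report only what shows in the picture. A call takes as long as a camera call. They do not tell look-alikes from the thing itself.
- viewer.spot_in(query, camera): "rect" ([left, top, right, bottom] in pixels, round what is visible of it).
- viewer.landmark_of(query, camera): "point" ([row, column] in pixels: a listed point, or the origin of a listed thing).
The state is a dict: "time_s": time; "q": joint angles; "qd": joint speeds; "tau": joint torques, N m; "position": TCP position; "tool_rot": TCP orientation; "ft_force": force on the tool from outside, world axes, zero at the start; "ft_torque": the same for the moment, N m; "gripper_width": opening from 0.0 (shut) to 1.0 (fully open); "gripper_force": force on a finger pad.
Only numpy, scipy, OpenCV 4.12 (cv2) and the standard library are available. Lean on these libraries where they do the work, as an engineer would, in place of code of your own. Each camera call takes 0.05 s, during which the arm holds its last target. There are 200 camera calls.

## Task

Get the tin station ready for the shift: turn every tin in its seat with a fingertip until its label faces squarely to the station's front, swing both folding hooks fully out, and hang each tool tote that stands in the tray by its hand slot on a hook of its own. Leave the tins standing in their seats and do not knock over the spray can.

Things in the scene. Friction and masses are not known exactly. Their poses are not given: they have to be found in the camera images.
- station: fixed plywood board 116 (x) x 390 (y) x 14 mm, origin under its centre. Its front is its -x side, towards the robot. Three turntable seats in a row carry tins; at either end a steel post (36 mm wide, top 155 mm above the bench) on the front edge carries a folding hook. Before it lies a flat steel tray (floor 2 mm up, rim 26 mm); a red-handled toggle clamp is fixed to the bench at its right
- tin1: steel tin, 92 mm across (wider than most grippers open), 75 mm high, 0.35 kg, loose in turntable seat 1 (left, +y); may be absent. Origin under its centre; flat lid 106 mm above the bench. White paper label on its -x side, 75 degrees wide; a white seal strip 14 mm wide runs from the label's middle over the edge 26 mm onto the lid
- label1 (a point): middle of the label of tin1, on the tin's side, 46 mm from its axis and 39 mm above its underside; axes as the tin's. A fingertip pressed 3 to 5 mm down on the lid 30 to 35 mm from its centre and led round in an arc takes the tin and its seat along
- front1 (a point): fixed point where the middle of tin1's label lies when it faces squarely front: 46 mm in front (station -x) of the axis of seat 1. The seat is a dish with a 12 mm rim, turning freely (drag 0.03 N m) and sprung: pressed on the lid, it starts to give at 1 to 3 N, then yields 1 mm per 1.5 N, 8 mm at most
- tin2: steel tin, 92 mm across (wider than most grippers open), 75 mm high, 0.35 kg, loose in turntable seat 2 (middle); may be absent. Origin under its centre; flat lid 106 mm above the bench. White paper label on its -x side, 75 degrees wide; a white seal strip 14 mm wide runs from the label's middle over the edge 26 mm onto the lid
- label2 (a point): middle of the label of tin2, on the tin's side, 46 mm from its axis and 39 mm above its underside; axes as the tin's. A fingertip pressed 3 to 5 mm down on the lid 30 to 35 mm from its centre and led round in an arc takes the tin and its seat along
- front2 (a point): fixed point where the middle of tin2's label lies when it faces squarely front: 46 mm in front (station -x) of the axis of seat 2. The seat is a dish with a 12 mm rim, turning freely (drag 0.03 N m) and sprung: pressed on the lid, it starts to give at 1 to 3 N, then yields 1 mm per 1.5 N, 8 mm at most
- tin3: steel tin, 92 mm across (wider than most grippers open), 75 mm high, 0.35 kg, loose in turntable seat 3 (right, -y); may be absent. Origin under its centre; flat lid 106 mm above the bench. White paper label on its -x side, 75 degrees wide; a white seal strip 14 mm wide runs from the label's middle over the edge 26 mm onto the lid
- label3 (a point): middle of the label of tin3, on the tin's side, 46 mm from its axis and 39 mm above its underside; axes as the tin's. A fingertip pressed 3 to 5 mm down on the lid 30 to 35 mm from its centre and led round in an arc takes the tin and its seat along
- front3 (a point): fixed point where the middle of tin3's label lies when it faces squarely front: 46 mm in front (station -x) of the axis of seat 3. The seat is a dish with a 12 mm rim, turning freely (drag 0.03 N m) and sprung: pressed on the lid, it starts to give at 1 to 3 N, then yields 1 mm per 1.5 N, 8 mm at most
- left_hook (a joint): angle of the left folding hook (+y end of the station) about its upright hinge: 0 folded flat along the board's front edge (pointing outward, station +y, its last 75 mm standing free past the post), 1.57 (a stop) swung fully out so that it points straight forward (station -x). It stays where it is left (friction about 0.06 N m).
- left_prong (a point): on the hinge axis of the left hook, at the height of the prong's centreline (145 mm above the bench), 66 mm in front of the station's centre. x axis along the prong to its tip and turning with it, z up. The prong is a round steel bar 8 mm thick and 95 mm long whose last end turns up 14 mm (top 18 mm above the centreline).
- right_hook (a joint): angle of the right folding hook (-y end of the station) about its upright hinge: 0 folded flat along the board's front edge (pointing outward, station -y, its last 75 mm standing free past the post), 1.57 (a stop) swung fully out so that it points straight forward (station -x). It stays where it is left (friction about 0.06 N m).
- right_prong (a point): on the hinge axis of the right hook, at the height of the prong's centreline (145 mm above the bench), 66 mm in front of the station's centre. x axis along the prong to its tip and turning with it, z up. The prong is a round steel bar 8 mm thick and 95 mm long whose last end turns up 14 mm (top 18 mm above the centreline).
- tote_A: plywood tool tote in the tray, 76 (x) x 94 (y) x 160 mm high, 0.25 kg, may be absent; origin under its centre. Open tray 36 mm high with an upright middle board 10 mm thick (along x), 82 mm wide, with a hand slot 50 mm wide, 55 to 105 mm up, its roof a blunt inverted V (92 mm at the sides). Grip the solid part above the slot (105 to 160 mm up, 66 mm wide at the top) from above, fingers closing along x. Same both ways round
- slot_A (a point): peak of the slot's roof in tote_A, 105 mm above its underside; axes as the tote's. Hung, the roof rests on the prong, its peak 4 to 5 mm above its centreline, and the underside is 44 mm off the bench.
- tote_B: plywood tool tote in the tray, 76 (x) x 94 (y) x 160 mm high, 0.25 kg, may be absent; origin under its centre. Open tray 36 mm high with an upright middle board 10 mm thick (along x), 82 mm wide, with a hand slot 50 mm wide, 55 to 105 mm up, its roof a blunt inverted V (92 mm at the sides). Grip the solid part above the slot (105 to 160 mm up, 66 mm wide at the top) from above, fingers closing along x. Same both ways round
- slot_B (a point): peak of the slot's roof in tote_B, 105 mm above its underside; axes as the tote's. Hung, the roof rests on the prong, its peak 4 to 5 mm above its centreline, and the underside is 44 mm off the bench.
- aerosol: spray can standing at the right, 67 mm across, 225 mm high; leave it alone; origin under its centre
Mind the look-alikes: they are no part of the job. Leave any pink look-alike of the tote_B alone.

How it is judged (in metres and radians):
At the end, for the whole second after the job is handed in: Tins upright in their seats, label middles within 12 mm (15 degrees) of the front points; both hooks beyond 1.35 rad; each tote hangs still, off the bench, its slot's upper edge on a prong of its own, 12 to 90 mm from the hinge, within 22 mm of the slot's middle, tilted under 0.4 rad (horizontal distance between label1 and front1 below 0.012 m and angle between each of tin1, tin2, tin3's own z axis and vertical below 0.08 rad and z of each of tin1, tin2, tin3 in the frame of station below 0.035 m and angular speed of each of tin1, tin2, tin3 below 0.1 rad/s and horizontal distance between label2 and front2 below 0.012 m and horizontal distance between label3 and front3 below 0.012 m and value of joint each of left_hook, right_hook above 1.35 rad and ((x of slot_A in the frame of left_prong between 0.012 and 0.09 m and y of slot_A in the frame of left_prong between -0.022 and 0.022 m and z of slot_A in the frame of left_prong between -0.004 and 0.014 m) or (x of slot_A in the frame of right_prong between 0.012 and 0.09 m and y of slot_A in the frame of right_prong between -0.022 and 0.022 m and z of slot_A in the frame of right_prong between -0.004 and 0.014 m)) and angle between each of tote_A, tote_B's own z axis and vertical below 0.4 rad and height (world z) of each of tote_A, tote_B above 0.02 m and linear speed of each of tote_A, tote_B below 0.05 m/s and ((x of slot_B in the frame of left_prong between 0.012 and 0.09 m and y of slot_B in the frame of left_prong between -0.022 and 0.022 m and z of slot_B in the frame of left_prong between -0.004 and 0.014 m) or (x of slot_B in the frame of right_prong between 0.012 and 0.09 m and y of slot_B in the frame of right_prong between -0.022 and 0.022 m and z of slot_B in the frame of right_prong between -0.004 and 0.014 m))); the robot touches nothing.
It fails at once if a tin is tipped (angle between any of tin1, tin2, tin3's own z axis and vertical above 0.4 rad).
It fails at once if the spray can is knocked over (angle between aerosol's own z axis and vertical above 0.5 rad).
Of tin1, tin2, tin3 only 2 to 3 are there at a start; the rules pass over those that are not, and their reading is None.
Of tote_A, tote_B only 1 to 2 are there at a start; the rules pass over those that are not, and their reading is None.
At some moment in a run one of tote_A, tote_B may be knocked a few centimetres aside while the robot is not near it.
Once in a run the grip may slacken for a moment while it holds something.
It also fails if it takes over 210 s, if anything falls off the work surface, if the arm or the gripper's body presses on something with over 40 N, if the wrist force passes 120 N, or if a joint passes its speed limit or range.

## Working session

There is one attempt and no reset: what is moved stays moved. The work goes in short steps, Python scripts to look and compute and a tool call to move; the robot and the scene stay as the last step left them, time stands still between calls to the robot, and variables do not carry over. Pictures are saved under pics/ and viewed, at most 14 in all, crops included, and the job is handed in when it is done.

Besides the shell and the picture viewer there is one more tool, called in YAML: its name, and indented under it one key for each argument. drive_tool: Moves the arm, as the interface text tells. Shift numbers are shares of 25 cm and turn numbers shares of pi rad, none past 1 either way. Its arguments: {"type":"object","properties":{"dp":{"type":"array"},"rotation":{"type":"array"},"jaw":{"type":"array"}},"required":["dp","rotation","jaw"]}

```bash
mkdir -p pics; cat > h.py <<'E'
import numpy as np, cv2
from bench import get_state, viewer, env
def cam(n):
    im,d=viewer.camera(n); p=viewer.camera_params(n)
    return im,d,np.array(p["camera_matrix"]),np.array(p["R"]),np.array(p["t"])
def save(im,f): cv2.imwrite(f,im[:,:,::-1])
def world(d,K,R,t):
    v,u=np.mgrid[:d.shape[0],:d.shape[1]]
    c=np.stack([(u-K[0,2])/K[0,0]*d,(v-K[1,2])/K[1,1]*d,d],-1)
    return (c-t)@R
def at_z(rc,z,K,R,t):
    r=R.T@np.linalg.inv(K)@np.array([rc[1],rc[0],1.]); o=-R.T@t
    return o+r*(z-o[2])/r[2]
E
python3 - <<'E'
from h import *
np.set_printoptions(precision=3,suppress=True)
out=[]
for n in("scene","top"):
    im,d,K,R,t=cam(n); np.savez(n,im=im,d=d,K=K,R=R,t=t); save(im,f"pics/{n}0.png"); print(n,K,R,t,-R.T@t)
s=get_state(); print(s["position"],s["tool_rot"],s["gripper_width"])
for q in["station","tin1","label1","tote_A","slot_A","left_prong","right_prong","aerosol"]:
  for x in viewer.landmark_of(q,"top")[:5]: print(q,x)
E
```

```text
scene [[421.374   0.    248.398]
 [  0.    421.374 191.679]
 [  0.      0.      1.   ]] [[ 0.461 -0.887 -0.017]
 [-0.615 -0.305 -0.727]
 [ 0.64   0.345 -0.686]] [-0.262  0.41   0.894] [-0.199 -0.416  0.907]
top [[416.887   0.    252.111]
 [  0.    416.887 201.244]
 [  0.      0.      1.   ]] [[-0.029 -0.999 -0.014]
 [-0.983  0.031 -0.183]
 [ 0.184  0.008 -0.983]] [0.013 0.56  1.092] [ 0.35  -0.014  1.176]
[0.172 0.6   0.404] [[-0.961  0.275 -0.001]
 [ 0.275  0.961 -0.002]
 [ 0.    -0.002 -1.   ]] 1.0008928431013042
station {'point': [180.6, 189.1], 'score': 0.94}
tin1 {'point': [177.8, 182.1], 'score': 0.83}
tin1 {'point': [174.5, 226.3], 'score': 0.6}
tin1 {'point': [206.5, 107.2], 'score': 0.42}
tin1 {'point': [176.5, 362.1], 'score': 0.39}
label1 {'point': [158.3, 232.9], 'score': 0.9}
label1 {'point': [182.7, 164.1], 'score': 0.77}
label1 {'point': [182.2, 187.2], 'score': 0.29}
tote_A {'point': [242.5, 209.8], 'score': 0.8}
tote_A {'point': [174.0, 225.5], 'score': 0.16}
slot_A {'point': [235.8, 202.4], 'score': 0.62}
slot_A {'point': [268.7, 176.8], 'score': 0.21}
left_prong {'point': [205.8, 108.0], 'score': 0.61}
aerosol {'point': [177.4, 362.2], 'score': 0.75}
```

```bash
python3 - <<'E'
from h import *
a=np.load("top.npz")["im"]
save(cv2.resize(a[110:310,80:390],(775,500),interpolation=2),"pics/topc.png")
E
```

```text
(no output)
```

View pics/topc.png

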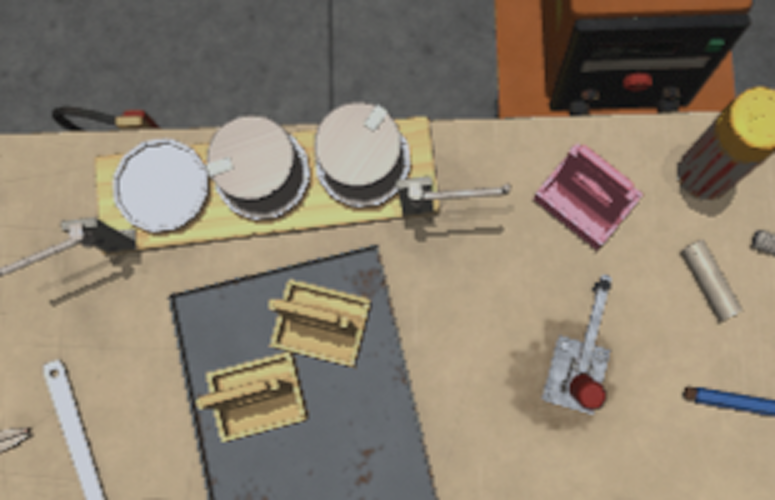

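View pics/scene0.png

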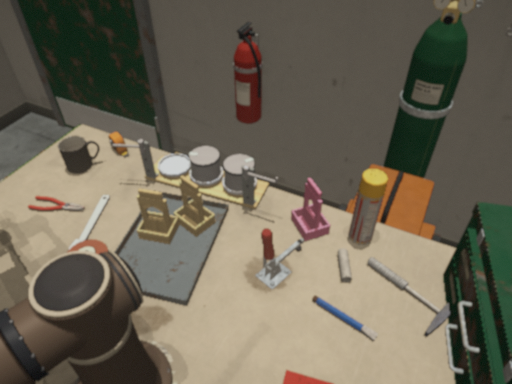

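The top crop shows tin 2 (lid centre about 252,158; strip pointing left) and tin 3 (lid about 357,143; strip pointing up and right). Seat 1 is empty. Both hooks point outward, two plywood totes stand in the tray around (320,320) and (255,395), and the pink look-alike is at (590,195). Next I measure them from depth.

```bash
python3 - <<'E'
from h import *
np.set_printoptions(precision=3,suppress=True)
out={}
for n in("top","scene"):
    a=np.load(n+".npz"); im=a["im"].astype(int); W=world(a["d"],a["K"],a["R"],a["t"]); ok=a["d"]>0
    x,y,z=W[...,0],W[...,1],W[...,2]
    print("==",n)
    reg=ok&(x>.3)&(x<.75)&(y>-.3)&(y<.5)
    def comps(m,mn,lab):
        c,L,st,ce=cv2.connectedComponentsWithStats(m.astype(np.uint8))
        for i in range(1,c):
            if st[i,4]<mn: continue
            P=W[L==i]; xy=P[:,:2].astype(np.float32)
            r=cv2.minAreaRect(xy)
            print(lab,"n",st[i,4],"px",st[i,:4],"mean",P.mean(0),"zmed",np.median(P[:,2]),"rect",np.round(r[0],3),np.round(r[1],3),round(r[2],1))
    comps(reg&(z>.095)&(z<.117),40,"lid")
    comps(reg&(z>.125)&(z<.175),6,"hi")
    comps(reg&(z>.009)&(z<.021)&(x>.5),100,"board")
    comps(reg&(z>.02)&(z<.045),20,"low")
    # strip
    lid=reg&(z>.1)&(z<.113)
    g=im.min(-1); 
    for lo in (195,210): comps(lid&(g>lo),5,f"strip{lo}")
E
```

```text
== top
lid n 947 px [206 151  35  34] mean [0.644 0.07  0.104] zmed 0.1040200313101346 rect [0.645 0.07 ] [0.092 0.092] 26.8
lid n 957 px [163 156  35  35] mean [0.633 0.184 0.104] zmed 0.10373092502092376 rect [0.634 0.184] [0.093 0.092] 43.5
lid n 61 px [306 173  26  21] mean [ 0.594 -0.181  0.107] zmed 0.10729329334872681 rect [ 0.594 -0.18 ] [0.081 0.004] 48.4
hi n 88 px [362 157   9  19] mean [ 0.62  -0.294  0.15 ] zmed 0.1510955800331366 rect [ 0.624 -0.294] [0.04  0.008] 2.9
hi n 213 px [308 168  27  23] mean [ 0.596 -0.182  0.147] zmed 0.15316737880571982 rect [ 0.598 -0.183] [0.081 0.012] 48.6
hi n 224 px [239 181  46  12] mean [ 0.58  -0.017  0.149] zmed 0.14810731806650645 rect [ 0.585 -0.029] [0.025 0.112] 4.2
hi n 256 px [ 75 197  48  24] mean [0.539 0.368 0.149] zmed 0.14806712443153758 rect [0.539 0.383] [0.028 0.116] 20.0
hi n 154 px [188 230  32  12] mean [0.461 0.117 0.153] zmed 0.1584825936998827 rect [0.463 0.12 ] [0.082 0.01 ] 74.2
hi n 22 px [309 261   8   9] mean [ 0.383 -0.146  0.14 ] zmed 0.1340453132058573 rect [ 0.383 -0.148] [0.009 0.025] 50.4
hi n 165 px 
[... 5079 characters left out ...]
 mean [0.352 0.259 0.027] zmed 0.02754771241538995 rect [0.354 0.259] [0.107 0.006] 12.0
low n 70 px [148 211  16   8] mean [0.413 0.22  0.034] zmed 0.0344756375018946 rect [0.413 0.22 ] [0.009 0.046] 13.7
low n 35 px [294 242  10   9] mean [ 0.487 -0.194  0.031] zmed 0.02742241519859668 rect [ 0.484 -0.192] [0.009 0.036] 62.9
low n 31 px [338 248   6  10] mean [ 0.527 -0.296  0.025] zmed 0.025381731052890166 rect [ 0.526 -0.296] [0.031 0.01 ] 10.1
low n 44 px [263 263   9  10] mean [ 0.388 -0.149  0.036] zmed 0.038952739735865535 rect [ 0.388 -0.153] [0.019 0.024] 57.2
low n 47 px [270 264  11  13] mean [ 0.391 -0.169  0.032] zmed 0.030801512553412656 rect [ 0.391 -0.172] [0.01  0.038] 68.2
```

```bash
cat >> h.py <<'E'
YAW=np.radians(5.24); C=np.array([.634,.184])
def S(p):  # world xy -> station
    d=np.asarray(p)[...,:2]-C; c,s=np.cos(YAW),np.sin(YAW)
    return np.stack([c*d[...,0]+s*d[...,1],-s*d[...,0]+c*d[...,1]],-1)
def tool():
    s=get_state(); R=np.array(s["tool_rot"]); p=np.array(s["position"])
    print("t",round(s["time_s"],2),"stn",np.round(S(p)*1000,1),"z",round(p[2]*1000,1),"yaz",round(np.degrees(np.arctan2(R[1,1],R[0,1])),2),"q6",round(s["q"][5],1),"w",round(s["gripper_width"],3),"F",np.round(s["ft_force"],1))
    return p,R
def dpto(stn,z,yaz=None):
    p,R=tool(); c,s=np.cos(YAW),np.sin(YAW)
    w=np.array([C[0]+c*stn[0]-s*stn[1],C[1]+s*stn[0]+c*stn[1],z])
    print("dp",np.round(R.T@(w-p)/.25,3),"rotz",None if yaz is None else round(-(yaz-np.degrees(np.arctan2(R[1,1],R[0,1])))/180,4))
E
python3 - <<'E'
from h import *
np.set_printoptions(precision=4,suppress=True)
for n in("top","scene"):
    a=np.load(n+".npz"); W=world(a["d"],a["K"],a["R"],a["t"]); ok=(a["d"]>0)&(W[...,2]>.137)&(W[...,2]<.17)
    P=W[ok]; s=S(P)
    for sg in(1,-1):
        m=(abs(s[:,0]+.07)<.09)&(sg*s[:,1]>.192)&(sg*s[:,1]<.275)
        q=s[m]; post=s[(abs(s[:,0]+.066)<.03)&(abs(s[:,1]-sg*.168)<.022)]
        v=np.polyfit(q[:,1],q[:,0],1)
        print(n,sg,"post",post.min(0),post.max(0),"prong ext",q.min(0),q.max(0),"deg",np.degrees(np.arctan(v[0])),"x at 168",np.polyval(v,sg*.168))
for st in([.0,.3]): pass
dpto((0.02,.24),.36,5.24)
dpto((-0.005,.235),.36,5.24)
E
```

```text
top 1 post [-0.0823  0.1517] [-0.0555  0.1899] prong ext [-0.1036  0.1928] [-0.0763  0.2607] deg -16.463664613729822 x at 168 -0.07405361298980911
top -1 post [-0.0803 -0.1893] [-0.0553 -0.1518] prong ext [-0.0818 -0.2639] [-0.0709 -0.1937] deg 3.6505946883216036 x at 168 -0.07328593885188765
scene 1 post [-0.0829  0.1522] [-0.0577  0.1882] prong ext [-0.105   0.1929] [-0.0816  0.2627] deg -15.35150787445558 x at 168 -0.07616241827504464
scene -1 post [-0.0814 -0.1896] [-0.0539 -0.1533] prong ext [-0.0838 -0.2629] [-0.0705 -0.1922] deg 3.888871354613081 x at 168 -0.07433016100430025
t 0.5 stn [-422.   457.3] z 404.7 yaz 74.02 q6 -4.0 w 0.999 F [-0.3 -0.7 -1. ]
dp [-1.963 -0.171  0.179] rotz 0.3821
t 0.5 stn [-422.   457.3] z 404.7 yaz 74.02 q6 -4.0 w 0.999 F [-0.3 -0.7 -1. ]
dp [-1.877 -0.225  0.179] rotz 0.3821
```

drive_tool:
  dp:
    - [-1,-0.1,0.1]
    - [-1,-0.1,0.1]
    - [-1,-0.1,0.1]
    - [-1,-0.1,0.1]
    - [-1,-0.1,0.1]
    - [-1,-0.1,0.1]
    - [-1,-0.1,0.1]
    - [-1,-0.1,0.1]
    - [-1,-0.1,0.1]
    - [-1,-0.1,0.1]
  rotation:
    - [0,0,0.382]
    - [0,0,0.382]
    - [0,0,0.382]
    - [0,0,0.382]
    - [0,0,0.382]
    - [0,0,0.382]
    - [0,0,0.382]
    - [0,0,0.382]
    - [0,0,0.382]
    - [0,0,0.382]
  jaw: [1,1,1,1,1,1,1,1,1,1]

```text
time_s: 1.5
position: [0.4055, 0.5081, 0.3797]
tool_rot: [[-0.095, 0.995, -0.0], [0.995, 0.095, -0.0], [0.0, -0.0, -1.0]]
ft_force: [0.6, 0.6, 0.7]
gripper_width: 0.002
gripper_force: 0.0
```

```bash
python3 - <<'E'
from h import *
dpto((-.055,.237),.305,5.24)
print(viewer.__class__)
E
```

```text
t 1.5 stn [-198.   343.6] z 379.7 yaz 5.45 q6 42.1 w 0.002 F [0.6 0.6 0.7]
dp [-0.428  0.57   0.299] rotz 0.0012
<class 'host.Viewer'>
```

drive_tool:
  dp:
    - [-0.428,0.57,0]
    - [-0.428,0.57,0]
    - [-0.428,0.57,0]
    - [-0.428,0.57,0]
    - [-0.428,0.57,0.3]
    - [-0.428,0.57,0.3]
    - [-0.428,0.57,0.3]
    - [-0.428,0.57,0.3]
  rotation:
    - [0,0,0]
    - [0,0,0]
    - [0,0,0]
    - [0,0,0]
    - [0,0,0]
    - [0,0,0]
    - [0,0,0]
    - [0,0,0]
  jaw: [1,1,1,1,1,1,1,1]

```text
time_s: 2.3
position: [0.557, 0.4148, 0.3045]
tool_rot: [[-0.094, 0.996, -0.001], [0.996, 0.094, -0.0], [-0.0, -0.001, -1.0]]
ft_force: [0.5, 0.2, 0.1]
gripper_width: 0.001
gripper_force: 0.0
```

drive_tool:
  dp:
    - [0,-0.035,0]
    - [0,-0.07,0]
    - [-0.003,-0.1,0]
    - [-0.005,-0.13,0]
    - [-0.008,-0.156,0]
    - [-0.023,-0.185,0]
    - [-0.038,-0.215,0]
    - [-0.053,-0.244,0]
    - [-0.08,-0.267,0]
    - [-0.107,-0.29,0]
    - [-0.134,-0.312,0]
    - [-0.163,-0.322,0]
    - [-0.192,-0.331,0]
    - [-0.212,-0.338,0]
    - [-0.228,-0.34,0]
    - [-0.228,-0.34,0]
  rotation:
    - [0,0,0]
    - [0,0,0]
    - [0,0,0]
    - [0,0,0]
    - [0,0,0]
    - [0,0,0]
    - [0,0,0]
    - [0,0,0]
    - [0,0,0]
    - [0,0,0]
    - [0,0,0]
    - [0,0,0]
    - [0,0,0]
    - [0,0,0]
    - [0,0,0]
    - [0,0,0]
  jaw: [1,1,1,1,1,1,1,1,1,1,1,1,1,1,1,1]

```text
time_s: 3.9
position: [0.4781, 0.354, 0.3052]
tool_rot: [[-0.088, 0.996, 0.004], [0.996, 0.088, 0.015], [0.015, 0.006, -1.0]]
ft_force: [2.4, 18.5, -7.4]
gripper_width: -0.001
gripper_force: 8.9
```

```bash
cat >> h.py <<'E'
def hook(sg):
    for n in("top","scene"):
        im,d,K,R,t=cam(n); W=world(d,K,R,t); s=S(W); H=np.array([-.075,sg*.169]); e=s-H; r=np.hypot(e[...,0],e[...,1])
        m=(d>0)&(W[...,2]>.137)&(W[...,2]<.168)&(r>.03)&(r<.1)&(e[...,0]<.01)&(sg*e[...,1]>-.02)
        if m.sum()<5: print(n,"few");continue
        q=e[m]; print(n,sg,m.sum(),"deg",np.median(np.degrees(np.arctan2(-q[:,0],sg*q[:,1]))),"maxr",r[m].max())
E
python3 - <<'E'
from h import *
hook(1); tool()
E
```

```text
top 1 114 deg 89.25942003231359 maxr 0.09361851783976119
scene 1 117 deg 87.40699087818123 maxr 0.09605958078022213
t 4.0 stn [-139.7  183.6] z 305.1 yaz 5.09 q6 26.7 w 0.0 F [ 1.7 16.9 -7.2]
```

drive_tool:
  dp:
    - [0.06,0,0]
    - [0.06,0,-0.2]
    - [0.06,0,-0.3]
    - [0.06,0,-0.3]
    - [-0.9,0.38,-0.3]
    - [-0.9,0.38,-0.3]
    - [-0.9,0.38,-0.3]
    - [-0.9,0.38,-0.3]
    - [-0.9,0.38,-0.3]
    - [-0.9,0.38,-0.3]
  rotation:
    - [0,0,0]
    - [0,0,0]
    - [0,0,0]
    - [0,0,0]
    - [0,0,0]
    - [0,0,0]
    - [0,0,0]
    - [0,0,0]
    - [0,0,0]
    - [0,0,0]
  jaw: [1,1,1,1,1,1,1,1,1,1]

```text
time_s: 5.0
position: [0.5944, 0.1296, 0.3785]
tool_rot: [[-0.086, 0.996, -0.001], [0.996, 0.086, -0.003], [-0.003, -0.002, -1.0]]
ft_force: [-0.7, 0.3, -0.3]
gripper_width: -0.0
gripper_force: 0.0
```

```bash
python3 - <<'E'
from h import *
dpto((-.045,-.237),.305,5.24)
E
```

```text
t 5.0 stn [-44.4 -50.5] z 378.5 yaz 4.96 q6 3.4 w -0.0 F [-0.7  0.3 -0.3]
dp [-0.745  0.002  0.296] rotz -0.0016
```

drive_tool:
  dp:
    - [-0.745,0,0]
    - [-0.745,0,0]
    - [-0.745,0,0]
    - [-0.745,0,0]
    - [-0.745,0,0.296]
    - [-0.745,0,0.296]
    - [-0.745,0,0.296]
    - [-0.745,0,0.296]
  rotation:
    - [0,0,0]
    - [0,0,0]
    - [0,0,0]
    - [0,0,0]
    - [0,0,0]
    - [0,0,0]
    - [0,0,0]
    - [0,0,0]
  jaw: [1,1,1,1,1,1,1,1]

```text
time_s: 5.8
position: [0.6097, -0.0504, 0.3048]
tool_rot: [[-0.092, 0.996, -0.003], [0.996, 0.092, 0.0], [0.001, -0.003, -1.0]]
ft_force: [0.5, 0.6, 0.8]
gripper_width: -0.001
gripper_force: 0.0
```

drive_tool:
  dp:
    - [0.004,-0.03,0]
    - [0.004,-0.06,0]
    - [0.0,-0.095,0]
    - [-0.002,-0.128,0]
    - [0.003,-0.163,0]
    - [0.008,-0.196,0]
    - [0.023,-0.225,0]
    - [0.038,-0.255,0]
    - [0.053,-0.284,0]
    - [0.08,-0.307,0]
    - [0.107,-0.33,0]
    - [0.134,-0.352,0]
    - [0.163,-0.362,0]
    - [0.192,-0.371,0]
    - [0.212,-0.378,0]
    - [0.228,-0.38,0]
    - [0.228,-0.38,0]
  rotation:
    - [0,0,0]
    - [0,0,0]
    - [0,0,0]
    - [0,0,0]
    - [0,0,0]
    - [0,0,0]
    - [0,0,0]
    - [0,0,0]
    - [0,0,0]
    - [0,0,0]
    - [0,0,0]
    - [0,0,0]
    - [0,0,0]
    - [0,0,0]
    - [0,0,0]
    - [0,0,0]
    - [0,0,0]
  jaw: [1,1,1,1,1,1,1,1,1,1,1,1,1,1,1,1,1]

```text
time_s: 7.5
position: [0.5119, -0.0073, 0.306]
tool_rot: [[-0.098, 0.995, 0.006], [0.995, 0.098, -0.016], [-0.017, 0.005, -1.0]]
ft_force: [5.7, -23.6, -6.1]
gripper_width: 0.002
gripper_force: 12.1
```

```bash
python3 - <<'E'
from h import *
hook(-1); tool()
E
```

```text
top -1 9 deg 90.62524119352587 maxr 0.0928072468442263
scene -1 96 deg 80.12686362735607 maxr 0.09353147452653031
t 7.6 stn [-139.  -179.6] z 306.0 yaz 5.57 q6 -10.4 w -0.002 F [  5.4 -24.2  -5.5]
```

drive_tool:
  dp:
    - [-0.06,0,0]
    - [-0.06,0,-0.2]
    - [-0.06,0,-0.3]
    - [-0.06,0,-0.3]
    - [0.38,0.6,-0.3]
    - [0.38,0.6,-0.3]
    - [0.38,0.6,-0.3]
    - [0.38,0.6,-0.3]
    - [0.38,0.6,0]
    - [0.38,0.6,0]
    - [0.38,0.6,0]
  rotation:
    - [0,0,0]
    - [0,0,0]
    - [0,0,0]
    - [0,0,0]
    - [0,0,0]
    - [0,0,0]
    - [0,0,0]
    - [0,0,0]
    - [0,0,0]
    - [0,0,0]
    - [0,0,0]
  jaw: [1,1,1,1,1,1,1,1,1,1,1]

```text
time_s: 8.7
position: [0.6477, 0.1062, 0.2984]
tool_rot: [[-0.093, 0.996, -0.014], [0.996, 0.093, -0.001], [0.0, -0.014, -1.0]]
ft_force: [-0.4, 0.4, -0.7]
gripper_width: 0.002
gripper_force: 0.0
```

```bash
python3 - <<'E'
from h import *
print(S(np.array([.645,.070])),S(np.array([.624,.299])))
dpto((.011,-.0855),.275,5.24)
E
```

```text
[ 0.00054266 -0.11452819] [0.00054449 0.11543268]
t 8.7 stn [  6.5 -78.7] z 298.4 yaz 5.32 q6 0.2 w 0.002 F [-0.4  0.4 -0.7]
dp [-0.027  0.019  0.093] rotz 0.0004
```

drive_tool:
  dp:
    - [-0.027,0.019,0.03]
    - [-0.027,0.019,0.06]
    - [-0.027,0.019,0.08]
    - [-0.027,0.019,0.093]
    - [-0.027,0.019,0.093]
  rotation:
    - [0,0,0]
    - [0,0,0]
    - [0,0,0]
    - [0,0,0]
    - [0,0,0]
  jaw: [1,1,1,1,1]

```text
time_s: 9.2
position: [0.6562, 0.0992, 0.2826]
tool_rot: [[-0.091, 0.996, 0.0], [0.996, 0.091, 0.0], [0.0, 0.0, -1.0]]
ft_force: [0.3, -0.1, 0.3]
gripper_width: 0.004
gripper_force: 0.0
```

```bash
python3 - <<'E'
from h import *
p,R=tool(); print(R[:,2])
# arc rows relative to finger at 70deg, clockwise 141.6
a=np.radians(70-np.linspace(0,141.6,19)[1:])
o=31*np.array([np.cos(np.radians(70)),np.sin(np.radians(70))])
for i,x in enumerate(a): print([round((31*np.sin(x)-o[1])/250,3),round((31*np.cos(x)-o[0])/250,3),0],round(141.6/18*(i+1)/180,4))
E
```

```text
t 9.2 stn [ 14.4 -86.5] z 282.6 yaz 5.25 q6 -0.4 w 0.004 F [ 0.3 -0.1  0.3]
[ 4.81715613e-05  1.10916698e-04 -9.99999993e-01]
[np.float64(-0.007), np.float64(0.016), 0] 0.0437
[np.float64(-0.016), np.float64(0.03), 0] 0.0874
[np.float64(-0.027), np.float64(0.043), 0] 0.1311
[np.float64(-0.039), np.float64(0.055), 0] 0.1748
[np.float64(-0.053), np.float64(0.064), 0] 0.2185
[np.float64(-0.068), np.float64(0.072), 0] 0.2622
[np.float64(-0.085), np.float64(0.077), 0] 0.3059
[np.float64(-0.101), np.float64(0.081), 0] 0.3496
[np.float64(-0.118), np.float64(0.082), 0] 0.3933
[np.float64(-0.135), np.float64(0.08), 0] 0.437
[np.float64(-0.152), np.float64(0.076), 0] 0.4807
[np.float64(-0.168), np.float64(0.071), 0] 0.5244
[np.float64(-0.183), np.float64(0.062), 0] 0.5681
[np.float64(-0.196), np.float64(0.052), 0] 0.6119
[np.float64(-0.209), np.float64(0.041), 0] 0.6556
[np.float64(-0.219), np.float64(0.027), 0] 0.6993
[np.float64(-0.228), np.float64(0.012), 0] 0.743
[np.float64(-0.234), np.float64(-0.003), 0] 0.7867
```

drive_tool:
  dp:
    - [0.004,-0.014,0.015]
    - [0.004,-0.014,0.03]
    - [0.004,-0.014,0.03]
  rotation:
    - [0,0,0]
    - [0,0,0]
    - [0,0,0]
  jaw: [1,1,1]

```text
time_s: 9.5
position: [0.653, 0.1002, 0.276]
tool_rot: [[-0.092, 0.996, 0.001], [0.996, 0.092, 0.0], [0.0, 0.001, -1.0]]
ft_force: [-0.6, 0.4, 6.6]
gripper_width: -0.004
gripper_force: 3.2
```

drive_tool:
  dp:
    - [-0.007,0.016,0.003]
    - [-0.016,0.03,0.003]
    - [-0.027,0.043,0.003]
    - [-0.039,0.055,0.003]
    - [-0.053,0.064,0.003]
    - [-0.068,0.072,0.003]
    - [-0.085,0.077,0.003]
    - [-0.101,0.081,0.003]
    - [-0.118,0.082,0.003]
    - [-0.135,0.08,0.003]
    - [-0.152,0.076,0.003]
    - [-0.168,0.071,0.003]
    - [-0.183,0.062,0.003]
    - [-0.196,0.052,0.003]
    - [-0.209,0.041,0.003]
    - [-0.219,0.027,0.003]
    - [-0.228,0.012,0.003]
    - [-0.234,-0.003,0.003]
    - [-0.234,-0.003,0.003]
    - [-0.234,-0.003,-0.1]
  rotation:
    - [0,0,0.0437]
    - [0,0,0.0874]
    - [0,0,0.131]
    - [0,0,0.175]
    - [0,0,0.2185]
    - [0,0,0.262]
    - [0,0,0.306]
    - [0,0,0.35]
    - [0,0,0.393]
    - [0,0,0.437]
    - [0,0,0.481]
    - [0,0,0.5245]
    - [0,0,0.568]
    - [0,0,0.612]
    - [0,0,0.6555]
    - [0,0,0.699]
    - [0,0,0.743]
    - [0,0,0.787]
    - [0,0,0.787]
    - [0,0,0.787]
  jaw: [1,1,1,1,1,1,1,1,1,1,1,1,1,1,1,1,1,1,1,1]

```text
time_s: 11.5
position: [0.6554, 0.0421, 0.2966]
tool_rot: [[0.69, -0.724, -0.008], [-0.724, -0.69, 0.0], [-0.006, 0.005, -1.0]]
ft_force: [0.2, 0.0, -0.1]
gripper_width: 0.004
gripper_force: 0.0
```

drive_tool:
  dp:
    - [0,0,-0.25]
    - [0,0,-0.25]
    - [0,0,-0.25]
    - [0,0,-0.25]
    - [0,0,-0.25]
    - [0,0,-0.25]
    - [0,0,-0.25]
    - [0,0,-0.25]
    - [0,0,-0.25]
    - [0,0,-0.25]
    - [0,0,-0.25]
    - [0,0,-0.25]
    - [0,0,-0.25]
    - [0,0,-0.25]
    - [0,0,-0.25]
    - [0,0,-0.25]
    - [0,0,-0.25]
    - [0,0,-0.25]
  rotation:
    - [0,0,0]
    - [0,0,-0.787]
    - [0,0,-0.787]
    - [0,0,-0.787]
    - [0,0,-0.787]
    - [0,0,-0.787]
    - [0,0,-0.787]
    - [0,0,-0.787]
    - [0,0,-0.787]
    - [0,0,-0.787]
    - [0,0,-0.787]
    - [0,0,-0.787]
    - [0,0,-0.787]
    - [0,0,-0.787]
    - [0,0,-0.787]
    - [0,0,-0.787]
    - [0,0,-0.787]
    - [0,0,-0.787]
  jaw: [1,1,1,1,1,1,1,1,1,1,1,1,1,1,1,1,1,1]

```text
time_s: 13.3
position: [0.6571, 0.0418, 0.362]
tool_rot: [[-0.096, 0.995, -0.001], [0.995, 0.096, -0.0], [0.0, -0.001, -1.0]]
ft_force: [-0.5, -0.1, -0.0]
gripper_width: -0.0
gripper_force: 0.0
```

```bash
python3 - <<'E'
from h import *
for y,n in((0,"tin2"),(-.1145,"tin3")): pass
im,d,K,R,t=cam("scene"); save(cv2.resize(im[120:260,90:300],(800,533),interpolation=2),"pics/s1.png")
# tin2 finger start at station az 45 (0,0)
dpto((.031*np.cos(np.radians(45)),.031*np.sin(np.radians(45))),.274,5.24)
E
```

```text
t 13.35 stn [  10.  -143.8] z 362.0 yaz 5.56 q6 -5.7 w -0.0 F [ 0.6  0.6 -0.8]
dp [0.662 0.052 0.352] rotz 0.0018
```

View pics/s1.png

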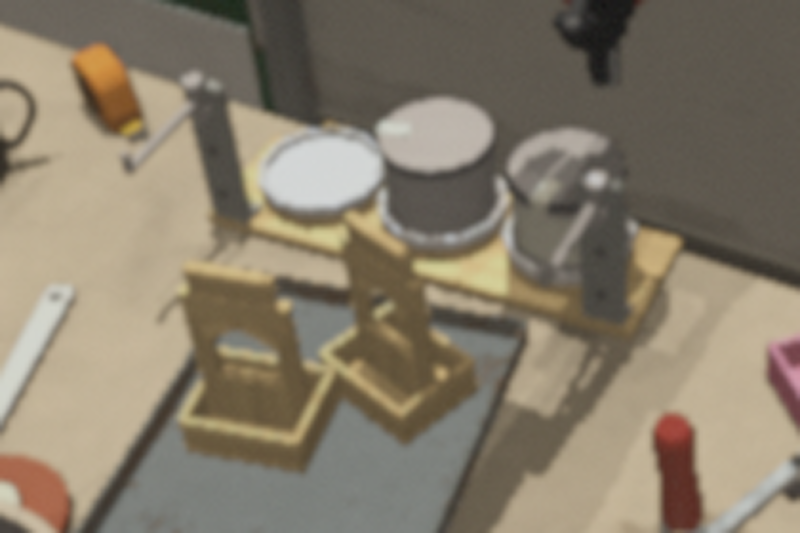

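The scene crop shows both prongs swung out at (155,140) and (570,235), and tin 3's strip at (548,190) facing front. Tin 2 is next.

drive_tool:
  dp:
    - [0.494,0.054,0]
    - [0.494,0.054,0]
    - [0.494,0.054,0.1]
    - [0.494,0.054,0.25]
    - [0.494,0.054,0.29]
    - [0.494,0.054,0.31]
    - [0.494,0.054,0.33]
    - [0.494,0.054,0.352]
    - [0.494,0.054,0.352]
  rotation:
    - [0,0,0]
    - [0,0,0]
    - [0,0,0]
    - [0,0,0]
    - [0,0,0]
    - [0,0,0]
    - [0,0,0]
    - [0,0,0]
    - [0,0,0]
  jaw: [1,1,1,1,1,1,1,1,1]

```text
time_s: 14.25
position: [0.6605, 0.1653, 0.2765]
tool_rot: [[-0.091, 0.996, 0.003], [0.996, 0.091, 0.0], [0.0, 0.003, -1.0]]
ft_force: [-1.1, -1.0, 5.4]
gripper_width: -0.002
gripper_force: 2.8
```

```bash
python3 - <<'E'
from h import *
p,R=tool()
a=np.radians(-41+np.linspace(0,82,13)[1:])
o=31*np.array([np.cos(np.radians(-41)),np.sin(np.radians(-41))])
print([[float(round((31*np.sin(x)-o[1])/250,3)),float(round((31*np.cos(x)-o[0])/250,3)),0.003] for x in a])
E
```

```text
t 14.25 stn [ 24.7 -21. ] z 276.5 yaz 5.2 q6 5.2 w -0.002 F [-1.1 -1.   5.4]
[[0.012, 0.009, 0.003], [0.024, 0.017, 0.003], [0.038, 0.023, 0.003], [0.052, 0.027, 0.003], [0.067, 0.03, 0.003], [0.081, 0.03, 0.003], [0.096, 0.03, 0.003], [0.111, 0.027, 0.003], [0.125, 0.023, 0.003], [0.138, 0.017, 0.003], [0.151, 0.009, 0.003], [0.163, 0.0, 0.003]]
```

drive_tool:
  dp:
    - [0.012,0.009,0.005]
    - [0.024,0.017,0.005]
    - [0.038,0.023,0.005]
    - [0.052,0.027,0.005]
    - [0.067,0.03,0.005]
    - [0.081,0.03,0.005]
    - [0.096,0.03,0.005]
    - [0.111,0.027,0.005]
    - [0.125,0.023,0.005]
    - [0.138,0.017,0.005]
    - [0.151,0.009,0.005]
    - [0.163,0,0.005]
    - [0.163,0,0.005]
    - [0.163,0,-0.05]
    - [0.163,0,-0.2]
    - [0.163,0,-0.35]
    - [0.163,0,-0.35]
  rotation:
    - [0,0,-0.038]
    - [0,0,-0.076]
    - [0,0,-0.114]
    - [0,0,-0.152]
    - [0,0,-0.19]
    - [0,0,-0.228]
    - [0,0,-0.266]
    - [0,0,-0.304]
    - [0,0,-0.342]
    - [0,0,-0.38]
    - [0,0,-0.418]
    - [0,0,-0.4556]
    - [0,0,-0.4556]
    - [0,0,-0.4556]
    - [0,0,-0.4556]
    - [0,0,-0.4556]
    - [0,0,-0.4556]
  jaw: [1,1,1,1,1,1,1,1,1,1,1,1,1,1,1,1,1]

```text
time_s: 15.95
position: [0.6576, 0.2064, 0.3694]
tool_rot: [[-0.999, 0.05, 0.01], [0.05, 0.999, 0.002], [-0.01, 0.003, -1.0]]
ft_force: [1.4, -0.9, 1.2]
gripper_width: 0.002
gripper_force: 0.0
```

drive_tool:
  dp:
    - [0.2,0.9,0]
    - [0.2,0.9,0]
    - [0.2,0.9,0]
    - [0.2,0.9,0]
    - [0.2,0.9,0]
    - [0.2,0.9,0]
    - [0.2,0.9,0]
    - [0.2,0.9,0]
    - [0.2,0.9,0]
    - [0.2,0.9,0]
  rotation:
    - [0,0,0.4556]
    - [0,0,0.4556]
    - [0,0,0.4556]
    - [0,0,0.4556]
    - [0,0,0.4556]
    - [0,0,0.4556]
    - [0,0,0.4556]
    - [0,0,0.4556]
    - [0,0,0.4556]
    - [0,0,0.4556]
  jaw: [1,1,1,1,1,1,1,1,1,1]

```text
time_s: 16.95
position: [0.616, 0.4329, 0.3608]
tool_rot: [[-0.085, 0.996, -0.003], [0.996, 0.085, -0.002], [-0.002, -0.003, -1.0]]
ft_force: [-0.1, -0.2, -0.4]
gripper_width: -0.004
gripper_force: 0.0
```

```bash
cat > m.py <<'E'
from h import *
np.set_printoptions(precision=4,suppress=True)
for n in("top","scene"):
    im,d,K,R,t=cam(n); save(cv2.resize(im[130:290,80:320],(780,520),interpolation=2),f"pics/m_{n}.png")
    W=world(d,K,R,t); s=S(W)
    lid=(d>0)&(W[...,2]>.095)&(W[...,2]<.117)
    for nm,cy in(("tin2",0),("tin3",-.1145)):
        e=s-np.array([.0005,cy]); r=np.hypot(e[...,0],e[...,1]); L=lid&(r<.05)
        g=im.min(-1).astype(int); med=np.median(g[L&(r<.018)]); c=L&(r>.022)&(r<.046)
        w=np.clip(g-med-15,0,None)*c; v=(e*w[...,None]).sum((0,1))
        print(n,nm,"lid",L.sum(),"med",med,"wt",w.sum(),"strip az",np.degrees(np.arctan2(v[1],v[0]))%360)
    hi=(d>0)&(W[...,2]>.14)&(W[...,2]<.175)&(W[...,0]<.5)&(W[...,0]>.3)&(W[...,1]>.04)&(W[...,1]<.27)
    c,Lb,st,_=cv2.connectedComponentsWithStats(hi.astype(np.uint8))
    for i in range(1,c):
        if st[i,4]>40:
            r=cv2.minAreaRect(W[Lb==i][:,:2].astype(np.float32)); print(n,"tote",np.round(r[0],4),S(r[0]),np.round(r[1],3),round(r[2],1),W[Lb==i][:,2].max())
tool()
E
python3 m.py
```

```text
top tin2 lid 956 med 184.0 wt 124.0 strip az 179.56983884519624
top tin3 lid 949 med 187.0 wt 39.0 strip az 172.8635034139711
top tote [0.4624 0.1186] [-0.1769 -0.0495] [0.064 0.01 ] 74.1 0.16435456465536583
top tote [0.3845 0.1907] [-0.2478  0.0295] [0.01  0.066] 13.0 0.16463996928427566
scene tin2 lid 529 med 171.0 wt 165.0 strip az 180.14280725758016
scene tin3 lid 474 med 171.0 wt 166.0 strip az 172.29168110669406
scene tote [0.4623 0.1221] [-0.1766 -0.046 ] [0.072 0.012] 74.5 0.16537267256821234
scene tote [0.3837 0.1911] [-0.2486  0.03  ] [0.013 0.071] 13.1 0.16739974036261493
t 17.05 stn [  4.9 249.5] z 360.9 yaz 5.17 q6 26.6 w 0.0 F [ 0.  -0.  -0.1]
```

View pics/m_top.png

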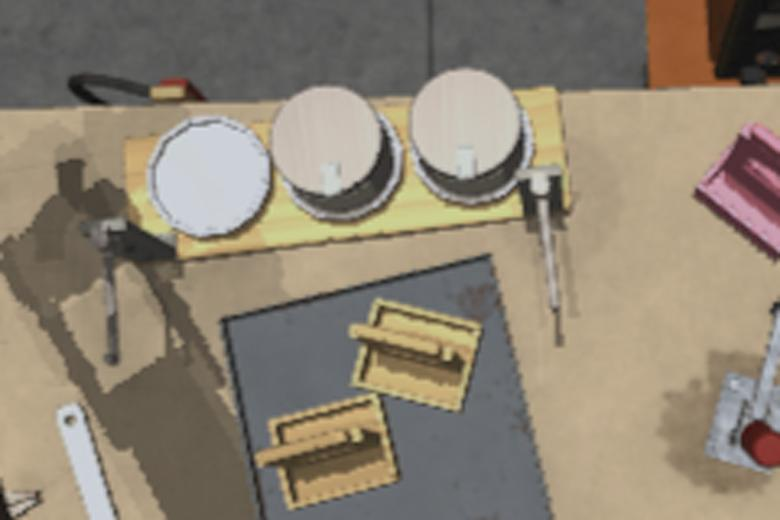

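The top crop shows tin 2's strip at (330,180) squarely front and tin 3's at (465,163) about 7° off. Both prongs point forward and both totes are unmoved. I'll go for tote A next and trim tin 3 later.

drive_tool:
  dp:
    - [-1,-0.6,-0.16]
    - [-1,-0.6,-0.16]
    - [-1,-0.6,-0.16]
    - [-1,-0.6,-0.16]
    - [-1,-0.6,-0.16]
    - [-1,-0.6,-0.16]
    - [-1,-0.6,-0.16]
    - [-1,-0.6,-0.16]
  rotation:
    - [0,0,0.115]
    - [0,0,0.115]
    - [0,0,0.115]
    - [0,0,0.115]
    - [0,0,0.115]
    - [0,0,0.115]
    - [0,0,0.115]
    - [0,0,0.115]
  jaw: [0,0,0,0,0,0,0,0]

```text
time_s: 17.85
position: [0.4897, 0.17, 0.4022]
tool_rot: [[0.268, 0.964, 0.0], [0.964, -0.268, 0.0], [0.0, 0.0, -1.0]]
ft_force: [-0.2, 0.0, 0.7]
gripper_width: 0.501
gripper_force: 0.0
```

```bash
python3 - <<'E'
from h import *
dpto(S(np.array([.4624,.1195])),.295,-15.7)
E
```

```text
t 17.85 stn [-144.9   -0.8] z 402.2 yaz -15.52 q6 29.8 w 0.501 F [-0.2  0.   0.7]
dp [-0.224 -0.051  0.429] rotz 0.001
```

drive_tool:
  dp:
    - [-0.224,-0.051,0]
    - [-0.224,-0.051,0]
    - [-0.224,-0.051,0.15]
    - [-0.224,-0.051,0.3]
    - [-0.224,-0.051,0.4]
    - [-0.224,-0.051,0.429]
    - [-0.224,-0.051,0.429]
    - [-0.224,-0.051,0.429]
    - [-0.224,-0.051,0.429]
    - [-0.224,-0.051,0.429]
    - [-0.224,-0.051,0.429]
    - [-0.224,-0.051,0.429]
    - [-0.224,-0.051,0.429]
  rotation:
    - [0,0,0]
    - [0,0,0]
    - [0,0,0]
    - [0,0,0]
    - [0,0,0]
    - [0,0,0]
    - [0,0,0]
    - [0,0,0]
    - [0,0,0]
    - [0,0,0]
    - [0,0,0]
    - [0,0,0]
    - [0,0,0]
  jaw: [0,0,0,0,0,0,0,1,1,1,1,1,1]

```text
time_s: 19.15
position: [0.4639, 0.1205, 0.2963]
tool_rot: [[0.266, 0.964, 0.004], [0.964, -0.266, 0.001], [0.002, 0.003, -1.0]]
ft_force: [0.4, 1.4, 6.1]
gripper_width: 0.111
gripper_force: 61.8
```

```bash
python3 - <<'E'
from h import *
dpto((-.235,-.169),.365,5.24)
E
```

```text
t 19.15 stn [-175.2  -47.7] z 296.3 yaz -15.45 q6 24.8 w 0.111 F [0.4 1.4 6.1]
dp [-0.538 -0.051 -0.276] rotz -0.1149
```

drive_tool:
  dp:
    - [0,0,-0.1]
    - [0,0,-0.2]
    - [0,0,-0.28]
    - [-0.1,-0.22,-0.28]
    - [-0.1,-0.22,-0.28]
    - [-0.3,-0.15,-0.28]
    - [-0.545,-0.07,-0.28]
    - [-0.545,-0.07,-0.28]
    - [-0.545,-0.07,-0.28]
    - [-0.545,-0.07,-0.28]
    - [-0.545,-0.07,-0.28]
  rotation:
    - [0,0,0]
    - [0,0,0]
    - [0,0,0]
    - [0,0,0]
    - [0,0,-0.115]
    - [0,0,-0.115]
    - [0,0,-0.115]
    - [0,0,-0.115]
    - [0,0,-0.115]
    - [0,0,-0.115]
    - [0,0,-0.115]
  jaw: [1,1,1,1,1,1,1,1,1,1,1]

```text
time_s: 20.25
position: [0.4092, -0.0058, 0.364]
tool_rot: [[-0.092, 0.996, -0.002], [0.996, 0.092, 0.001], [0.001, -0.002, -1.0]]
ft_force: [-0.5, -0.2, -3.6]
gripper_width: 0.111
gripper_force: 60.8
```

```bash
python3 - <<'E'
from h import *
im,d,K,R,t=cam("scene"); save(cv2.resize(im[120:280,130:350],(770,560),interpolation=2),"pics/s2.png")
W=world(d,K,R,t); s=S(W); H=np.array([-.075,-.169])
m=(d>0)&(abs(W[...,2]-.147)<.012)&(s[...,0]<-.095)&(s[...,0]>-.172)&(abs(s[...,1]+.169)<.03)
print("prong y",np.median(s[m],0),np.polyfit(s[m][:,0],s[m][:,1],1),np.percentile(W[m][:,2],[10,50,90]))
dpto((-.135,-.169),.366,5.24)
E
```

```text
prong y [-0.13554114 -0.17019182] [ 0.01630431 -0.16770333] [0.14591646 0.14905696 0.15370008]
t 20.3 stn [-241.1 -168.3] z 364.1 yaz 5.32 q6 -12.2 w 0.109 F [ 0.5 -0.4 -3.3]
dp [-0.003  0.424 -0.008] rotz 0.0004
```

View pics/s2.png

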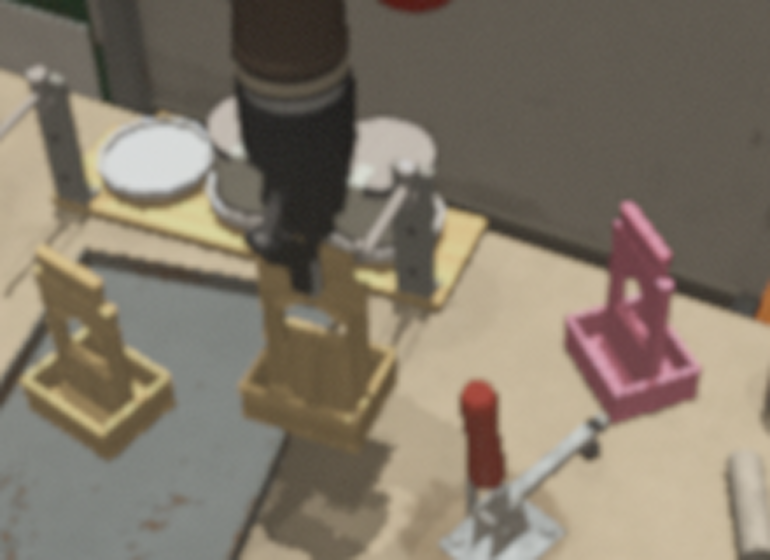

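Tote A hangs from the gripper at (315,350) in front of the right prong. Tote B, at (95,350), has been shoved and turned, so I'll re-measure it afterwards.

drive_tool:
  dp:
    - [-0.006,0.08,-0.008]
    - [-0.006,0.16,-0.008]
    - [-0.006,0.24,-0.008]
    - [-0.006,0.32,-0.008]
    - [-0.006,0.38,-0.008]
    - [-0.006,0.424,-0.008]
    - [-0.006,0.424,-0.008]
  rotation:
    - [0,0,0]
    - [0,0,0]
    - [0,0,0]
    - [0,0,0]
    - [0,0,0]
    - [0,0,0]
    - [0,0,0]
  jaw: [1,1,1,1,1,1,1]

```text
time_s: 21.0
position: [0.5165, 0.0028, 0.3666]
tool_rot: [[-0.093, 0.996, 0.001], [0.996, 0.093, 0.0], [0.0, 0.001, -1.0]]
ft_force: [-1.3, -0.7, -4.2]
gripper_width: 0.115
gripper_force: 60.8
```

```bash
python3 - <<'E'
from h import *
dpto((-.135,-.170),.337,5.24)
E
```

```text
t 21.0 stn [-133.6 -169.7] z 366.6 yaz 5.36 q6 -9.9 w 0.115 F [-1.3 -0.7 -4.2]
dp [-0.001 -0.006  0.118] rotz 0.0007
```

drive_tool:
  dp:
    - [0,-0.006,0.04]
    - [0,-0.006,0.08]
    - [0,-0.006,0.105]
    - [0,-0.006,0.118]
    - [0,-0.006,0.118]
    - [0,-0.006,0.118]
  rotation:
    - [0,0,0]
    - [0,0,0]
    - [0,0,0]
    - [0,0,0]
    - [0,0,0]
    - [0,0,0]
  jaw: [1,1,1,1,1,1]

```text
time_s: 21.6
position: [0.513, 0.0017, 0.3386]
tool_rot: [[-0.092, 0.996, -0.003], [0.996, 0.092, 0.0], [0.001, -0.003, -1.0]]
ft_force: [-5.7, 0.2, 9.4]
gripper_width: 0.108
gripper_force: 62.8
```

```bash
python3 - <<'E'
from h import *
tool()
E
```

```text
t 21.6 stn [-137.1 -170.5] z 338.6 yaz 5.26 q6 -9.9 w 0.108 F [-5.7  0.2  9.4]
```

drive_tool:
  dp:
    - [0,0,0]
    - [0,0,0]
    - [0,0,0]
    - [0,0,0]
    - [0,0,-0.1]
    - [0,0,-0.25]
    - [0,0,-0.4]
    - [0,0,-0.5]
    - [0.4,-0.3,-0.5]
    - [0.4,-0.3,-0.5]
    - [0.4,-0.3,-0.5]
  rotation:
    - [0,0,0]
    - [0,0,0]
    - [0,0,0]
    - [0,0,0]
    - [0,0,0]
    - [0,0,0]
    - [0,0,0]
    - [0,0,0]
    - [0,0,0]
    - [0,0,0]
    - [0,0,0]
  jaw: [0,0,0,0,0,0,0,0,0,0,0]

```text
time_s: 22.7
position: [0.428, 0.0959, 0.462]
tool_rot: [[-0.093, 0.996, -0.001], [0.996, 0.093, 0.001], [0.001, -0.001, -1.0]]
ft_force: [0.3, 0.6, -0.7]
gripper_width: 0.5
gripper_force: 0.0
```

```bash
cat > m2.py <<'E'
from h import *
np.set_printoptions(precision=4,suppress=True)
import sys
for n in("top","scene"):
    im,d,K,R,t=cam(n); W=world(d,K,R,t)
    if n=="scene": save(cv2.resize(im[120:280,110:330],(770,560),interpolation=2),sys.argv[1])
    for nm,lo,hi_ in(("tray",.145,.17),("hung",.185,.21)):
        hi=(d>0)&(W[...,2]>lo)&(W[...,2]<hi_)&(W[...,0]<.56)&(W[...,0]>.28)&(W[...,1]>-.08)&(W[...,1]<.4)
        c,Lb,st,_=cv2.connectedComponentsWithStats(hi.astype(np.uint8))
        for i in range(1,c):
            if st[i,4]>40:
                P=W[Lb==i]; r=cv2.minAreaRect(P[:,:2].astype(np.float32)); print(n,nm,st[i,4],np.round(r[0],4),S(r[0]),np.round(r[1],3),round(r[2],1),"z",P[:,2].max())
tool()
E
python3 m2.py pics/s3.png
```

```text
top tray 167 [0.5054 0.3492] [-0.1129  0.1763] [0.034 0.108] 87.1 z 0.16646917681010678
top tray 77 [ 0.495  -0.0013] [-0.1554 -0.1718] [0.025 0.082] 5.4 z 0.169829770566324
top tray 117 [0.3709 0.18  ] [-0.2623  0.0201] [0.065 0.01 ] 79.7 z 0.1651047047997744
top hung 138 [ 0.5118 -0.0011] [-0.1386 -0.1731] [0.011 0.066] 5.4 z 0.20771971320236166
scene tray 133 [0.5045 0.3441] [-0.1143  0.1713] [0.026 0.111] 89.2 z 0.16627398444701194
scene tray 223 [ 0.4982 -0.0019] [-0.1522 -0.1727] [0.033 0.081] 10.2 z 0.16990787655168538
scene tray 146 [0.37   0.1814] [-0.2632  0.0215] [0.068 0.012] 81.1 z 0.16775249445146181
scene hung 195 [ 0.51   -0.0021] [-0.1405 -0.174 ] [0.013 0.064] 4.5 z 0.2080563520425951
t 22.8 stn [-213.1  -68.7] z 462.0 yaz 5.46 q6 1.5 w 0.501 F [ 0.6 -0.5 -0.2]
```

View pics/s3.png

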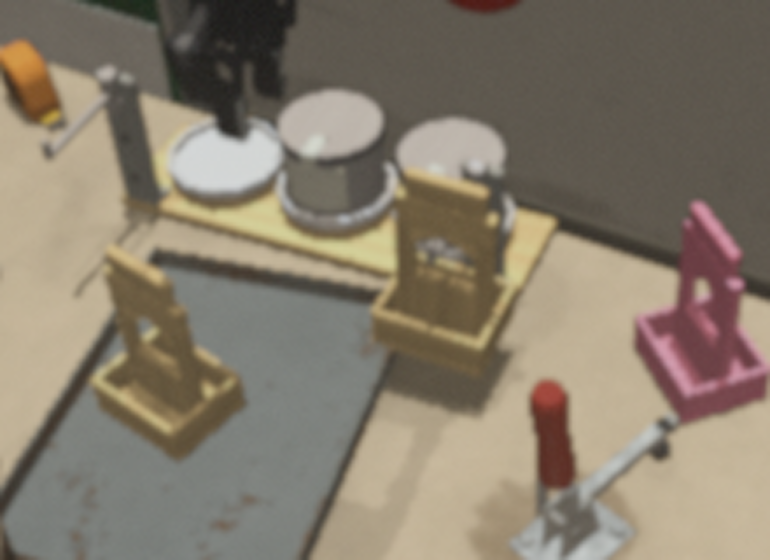

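Tote A hangs on the right prong at (450,270), clear of the bench. Tote B stands at (165,360).

```bash
python3 - <<'E'
from h import *
dpto(S(np.array([.3707,.1805])),.295,-9.9)
im,d,K,R,t=cam("top")
W=world(d,K,R,t); s=S(W)
m=(d>0)&(abs(W[...,2]-.147)<.012)&(s[...,0]<-.095)&(s[...,0]>-.172)&(abs(s[...,1]-.169)<.03)
print("prong y",np.median(s[m],0),np.polyfit(s[m][:,0],s[m][:,1],1))
E
```

```text
t 22.8 stn [-213.1  -68.7] z 462.0 yaz 5.46 q6 1.5 w 0.501 F [ 0.6 -0.5 -0.2]
dp [ 0.357 -0.196  0.668] rotz 0.0853
prong y [-0.13287409  0.16898991] [0.00726741 0.17011175]
```

drive_tool:
  dp:
    - [0.357,-0.196,0]
    - [0.357,-0.196,0]
    - [0.357,-0.196,0.1]
    - [0.357,-0.196,0.25]
    - [0.357,-0.196,0.4]
    - [0.357,-0.196,0.55]
    - [0.357,-0.196,0.64]
    - [0.357,-0.196,0.668]
    - [0.357,-0.196,0.668]
    - [0.357,-0.196,0.668]
    - [0.357,-0.196,0.668]
    - [0.357,-0.196,0.668]
    - [0.357,-0.196,0.668]
    - [0.357,-0.196,0.668]
  rotation:
    - [0,0,0.0853]
    - [0,0,0.0853]
    - [0,0,0.0853]
    - [0,0,0.0853]
    - [0,0,0.0853]
    - [0,0,0.0853]
    - [0,0,0.0853]
    - [0,0,0.0853]
    - [0,0,0.0853]
    - [0,0,0.0853]
    - [0,0,0.0853]
    - [0,0,0.0853]
    - [0,0,0.0853]
    - [0,0,0.0853]
  jaw: [0,0,0,0,0,0,0,0,0,1,1,1,1,1]

```text
time_s: 24.25
position: [0.3735, 0.1789, 0.2961]
tool_rot: [[0.175, 0.985, 0.002], [0.985, -0.175, 0.001], [0.001, 0.002, -1.0]]
ft_force: [-0.7, -0.2, 3.9]
gripper_width: 0.107
gripper_force: 61.0
```

```bash
python3 - <<'E'
from h import *
dpto((-.24,.169),.366,5.24)
E
```

```text
t 24.25 stn [-259.9   18.8] z 296.1 yaz -10.08 q6 29.7 w 0.107 F [-0.7 -0.2  3.9]
dp [ 0.601 -0.082 -0.279] rotz -0.0851
```

drive_tool:
  dp:
    - [0,0,-0.1]
    - [0,0,-0.2]
    - [0,0,-0.28]
    - [0.2,-0.03,-0.28]
    - [0.4,-0.06,-0.28]
    - [0.601,-0.082,-0.28]
    - [0.601,-0.082,-0.28]
    - [0.601,-0.082,-0.28]
    - [0.601,-0.082,-0.28]
  rotation:
    - [0,0,0]
    - [0,0,0]
    - [0,0,0]
    - [0,0,-0.0851]
    - [0,0,-0.0851]
    - [0,0,-0.0851]
    - [0,0,-0.0851]
    - [0,0,-0.0851]
    - [0,0,-0.0851]
  jaw: [1,1,1,1,1,1,1,1,1]

```text
time_s: 25.15
position: [0.3786, 0.3294, 0.3643]
tool_rot: [[-0.091, 0.996, -0.002], [0.996, 0.091, -0.002], [-0.002, -0.002, -1.0]]
ft_force: [-0.1, -0.9, -3.2]
gripper_width: 0.106
gripper_force: 60.2
```

```bash
python3 - <<'E'
from h import *
im,d,K,R,t=cam("scene"); save(cv2.resize(im[100:280,60:300],(800,600),interpolation=2),"pics/s4.png")
dpto((-.135,.169),.366,5.24)
E
```

```text
t 25.2 stn [-240.9  167.8] z 364.4 yaz 5.19 q6 30.8 w 0.111 F [ 0.7 -0.1 -2.6]
dp [ 0.005  0.424 -0.007] rotz -0.0003
```

View pics/s4.png

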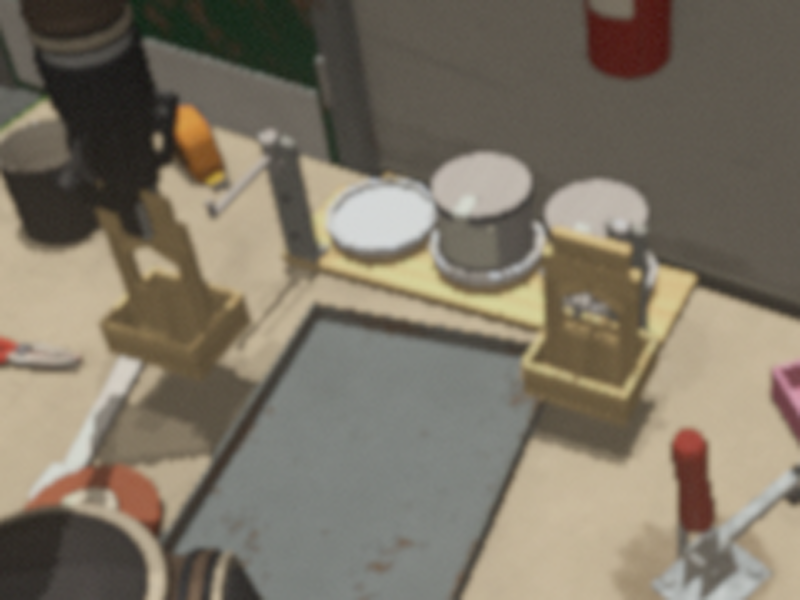

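Tote B is held upright at (170,290), lined up with the left prong tip at (212,208). Inserting it now.

drive_tool:
  dp:
    - [0.005,0.08,-0.007]
    - [0.005,0.16,-0.007]
    - [0.005,0.24,-0.007]
    - [0.005,0.32,-0.007]
    - [0.005,0.38,-0.007]
    - [0.005,0.418,-0.007]
    - [0.005,0.418,-0.007]
  rotation:
    - [0,0,0]
    - [0,0,0]
    - [0,0,0]
    - [0,0,0]
    - [0,0,0]
    - [0,0,0]
    - [0,0,0]
  jaw: [1,1,1,1,1,1,1]

```text
time_s: 25.9
position: [0.4842, 0.3399, 0.3669]
tool_rot: [[-0.089, 0.996, 0.0], [0.996, 0.089, -0.0], [-0.0, 0.0, -1.0]]
ft_force: [0.6, 0.2, -2.5]
gripper_width: 0.114
gripper_force: 60.2
```

drive_tool:
  dp:
    - [0,0,0.04]
    - [0,0,0.08]
    - [0,0,0.105]
    - [0,0,0.118]
    - [0,0,0.118]
    - [0,0,0.118]
  rotation:
    - [0,0,0]
    - [0,0,0]
    - [0,0,0]
    - [0,0,0]
    - [0,0,0]
    - [0,0,0]
  jaw: [1,1,1,1,1,1]

```text
time_s: 26.5
position: [0.4823, 0.3413, 0.3381]
tool_rot: [[-0.092, 0.996, -0.002], [0.996, 0.092, -0.001], [-0.0, -0.002, -1.0]]
ft_force: [-4.6, -2.1, 5.0]
gripper_width: 0.112
gripper_force: 61.4
```

```bash
python3 - <<'E'
from h import *
tool()
E
```

```text
t 26.5 stn [-136.7  170.5] z 338.1 yaz 5.26 q6 25.8 w 0.112 F [-4.6 -2.1  5. ]
```

drive_tool:
  dp:
    - [0,0,0]
    - [0,0,0]
    - [0,0,0]
    - [0,0,0]
    - [0,0,-0.1]
    - [0,0,-0.25]
    - [0,0,-0.4]
    - [0,0,-0.45]
    - [0,0.66,-0.3]
    - [0,0.66,-0.3]
    - [0,0.66,-0.3]
    - [0,0.66,-0.3]
    - [0,0.66,-0.3]
  rotation:
    - [0,0,0]
    - [0,0,0]
    - [0,0,0]
    - [0,0,0]
    - [0,0,0]
    - [0,0,0]
    - [0,0,0]
    - [0,0,0]
    - [0,0,0]
    - [0,0,0]
    - [0,0,0]
    - [0,0,0]
    - [0,0,0]
  jaw: [0,0,0,0,0,0,0,0,1,1,1,1,1]

```text
time_s: 27.8
position: [0.6495, 0.3552, 0.4085]
tool_rot: [[-0.089, 0.996, -0.003], [0.996, 0.089, -0.002], [-0.002, -0.003, -1.0]]
ft_force: [0.3, -0.1, 0.5]
gripper_width: 0.0
gripper_force: 0.0
```

```bash
python3 m2.py pics/s5.png; python3 m.py | grep strip; python3 -c "
from h import *
dpto((.0313,-.1165),.274,5.24)"
```

```text
top tray 116 [0.5316 0.352 ] [-0.0866  0.1766] [0.036 0.062] 78.7 z 0.16802632966154782
top tray 72 [ 0.4948 -0.0001] [-0.1554 -0.1706] [0.025 0.08 ] 5.0 z 0.1692400642250856
top tray 86 [0.4667 0.3335] [-0.1529  0.1642] [0.03  0.071] 12.3 z 0.16962748974977615
top hung 142 [ 0.5115 -0.0011] [-0.1389 -0.1731] [0.011 0.065] 4.6 z 0.20624482342599093
top hung 111 [0.4812 0.3357] [-0.1383  0.165 ] [0.011 0.051] 4.1 z 0.20585116016919272
scene tray 75 [0.5432 0.3466] [-0.0756  0.1702] [0.023 0.041] 66.0 z 0.16616641314932892
scene tray 186 [0.4665 0.3398] [-0.1526  0.1704] [0.033 0.083] 10.8 z 0.16997692941599787
scene tray 221 [ 0.4965 -0.0016] [-0.1538 -0.1722] [0.029 0.081] 6.9 z 0.1699517746549947
scene hung 159 [0.4798 0.3425] [-0.1391  0.1719] [0.012 0.068] 6.0 z 0.20826161417519568
scene hung 201 [ 0.5099 -0.0003] [-0.1405 -0.1722] [0.013 0.067] 7.1 z 0.2084845776207711
t 27.9 stn [ 28.9 169.9] z 410.6 yaz 5.2 q6 20.2 w -0.003 F [-0.3  0.4  0.2]
top tin2 lid 956 med 191.5 wt 151.5 strip az 179.5019372373344
top tin3 lid 949 med 195.0 wt 57.0 strip az 172.90753777481018
scene tin2 lid 531 med 171.0 wt 157.0 strip az 178.6581810744311
scene tin3 lid 371 med 171.0 wt 18.0 strip az 170.6203495445202
t 28.0 stn [ 28.2 170.4] z 412.4 yaz 5.26 q6 20.2 w -0.002 F [-0.2  0.7 -0.3]
dp [-1.148  0.013  0.554] rotz 0.0001
```

View pics/m_top.png

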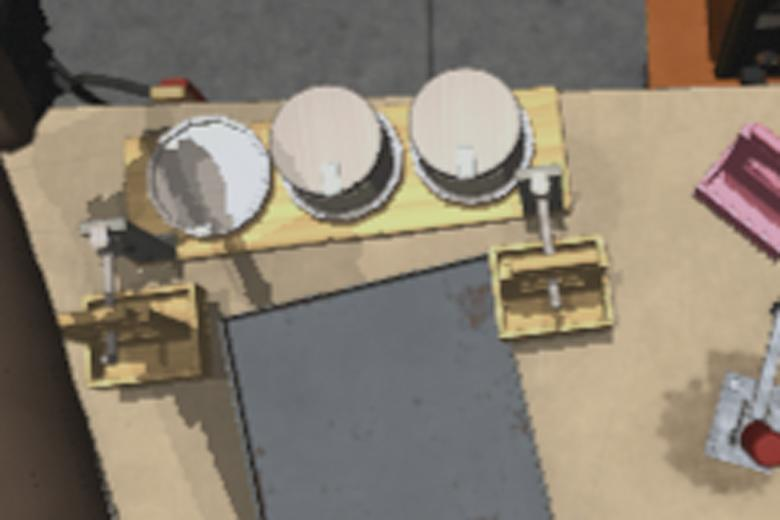

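Both totes hang on their prongs, at (145,335) and (550,290). Tin 3's strip at (465,163) still reads about 172°, so I'll trim it by +7°.

drive_tool:
  dp:
    - [-1,0.013,0]
    - [-1,0.013,0]
    - [-1,0.013,0]
    - [-1,0.013,0]
    - [-1,0.013,0]
    - [-1,0.013,0]
    - [-1,0.013,0]
  rotation:
    - [0,0,0]
    - [0,0,0]
    - [0,0,0]
    - [0,0,0]
    - [0,0,0]
    - [0,0,0]
    - [0,0,0]
  jaw: [1,1,1,1,1,1,1]

```text
time_s: 28.7
position: [0.6728, 0.1065, 0.4136]
tool_rot: [[-0.089, 0.996, 0.001], [0.996, 0.089, 0.001], [0.001, 0.001, -1.0]]
ft_force: [0.2, 0.6, 0.1]
gripper_width: 0.002
gripper_force: 0.0
```

```bash
python3 -c "
from h import *
dpto((.0313,-.1165),.274,5.24)"
```

```text
t 28.7 stn [ 31.5 -80.7] z 413.6 yaz 5.11 q6 0.2 w 0.002 F [0.2 0.6 0.1]
dp [-0.144 -0.001  0.558] rotz -0.0007
```

drive_tool:
  dp:
    - [-0.144,0,0.1]
    - [-0.144,0,0.28]
    - [-0.144,0,0.42]
    - [-0.144,0,0.5]
    - [-0.144,0,0.53]
    - [-0.144,0,0.545]
    - [-0.144,0,0.56]
    - [-0.144,0,0.56]
    - [-0.14,0,0.563]
    - [-0.136,0,0.563]
    - [-0.132,0,0.563]
    - [-0.128,0,0.563]
    - [-0.128,0,0.563]
    - [-0.128,0,0.5]
    - [-0.128,0,0.35]
    - [-0.128,0,0.15]
    - [-0.128,0,0]
  rotation:
    - [0,0,0]
    - [0,0,0]
    - [0,0,0]
    - [0,0,0]
    - [0,0,0]
    - [0,0,0]
    - [0,0,0]
    - [0,0,0]
    - [0,0,-0.01]
    - [0,0,-0.02]
    - [0,0,-0.03]
    - [0,0,-0.041]
    - [0,0,-0.041]
    - [0,0,-0.041]
    - [0,0,-0.041]
    - [0,0,-0.041]
    - [0,0,-0.041]
  jaw: [1,1,1,1,1,1,1,1,1,1,1,1,1,1,1,1,1]

```text
time_s: 30.4
position: [0.6771, 0.0764, 0.4181]
tool_rot: [[-0.219, 0.976, 0.007], [0.976, 0.219, 0.001], [-0.001, 0.007, -1.0]]
ft_force: [0.7, 0.5, 1.3]
gripper_width: 0.001
gripper_force: 0.0
```

drive_tool:
  dp:
    - [1,0,0]
    - [1,0,0]
    - [1,0,0]
    - [1,0,0]
    - [1,0,0]
    - [1,0,0]
    - [1,0,0]
    - [1,0,0]
  rotation:
    - [0,0,0]
    - [0,0,0]
    - [0,0,0]
    - [0,0,0]
    - [0,0,0]
    - [0,0,0]
    - [0,0,0]
    - [0,0,0]
  jaw: [1,1,1,1,1,1,1,1]

```text
time_s: 31.2
position: [0.622, 0.3193, 0.4138]
tool_rot: [[-0.218, 0.976, 0.002], [0.976, 0.218, 0.0], [-0.0, 0.002, -1.0]]
ft_force: [-0.8, -0.8, 0.2]
gripper_width: 0.001
gripper_force: 0.0
```

```bash
python3 m.py | grep strip;  python3 m2.py pics/s6.png | grep -v tray; python3 -c "
from h import *
hook(1);hook(-1)"
```

```text
top tin2 lid 956 med 196.0 wt 89.0 strip az 180.86962553165327
top tin3 lid 949 med 200.0 wt 22.0 strip az 176.9418422989403
scene tin2 lid 529 med 171.0 wt 109.0 strip az 181.05887498358547
scene tin3 lid 365 med 172.0 wt 10.0 strip az 178.08407683012206
top hung 142 [ 0.5116 -0.0011] [-0.1388 -0.1731] [0.011 0.065] 4.8 z 0.20858678726995758
top hung 55 [0.4826 0.322 ] [-0.1382  0.1513] [0.01  0.025] 5.7 z 0.20630761220761704
scene hung 155 [0.4793 0.3425] [-0.1396  0.1719] [0.014 0.066] 6.6 z 0.208609205641864
scene hung 200 [ 0.5101 -0.0008] [-0.1403 -0.1727] [0.013 0.066] 6.4 z 0.20763823563943698
t 31.4 stn [  0.8 134.6] z 412.8 yaz 12.49 q6 11.0 w 0.001 F [0.2 0.4 0.1]
top 1 76 deg 90.378891404852 maxr 0.09334524447992966
scene 1 147 deg 84.9166712690843 maxr 0.0953814992956695
top -1 98 deg 88.07163002636807 maxr 0.09282941907610741
scene -1 187 deg 81.59210341632277 maxr 0.09402972828315405
```

View pics/m_scene.png

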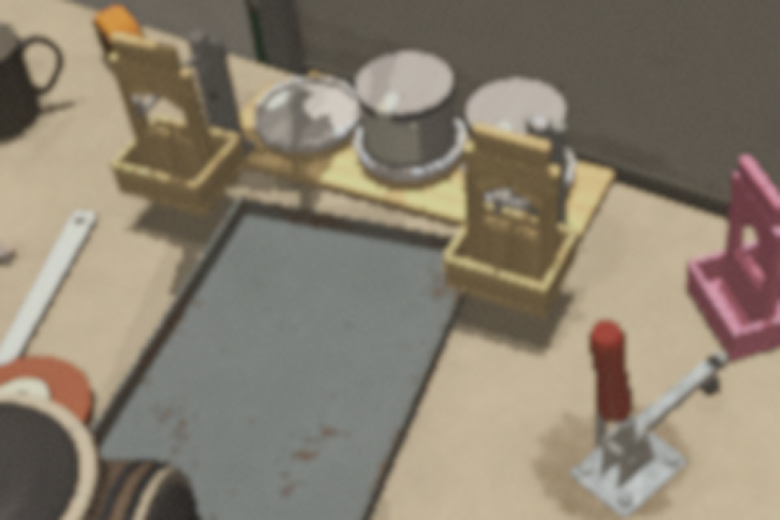

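The final view shows both totes hanging, at (175,120) and (510,220), both tins upright in their seats with labels front, and the gripper touching nothing. Handing in.

```bash
python3 -c "
from bench import env
print(env.hand_in())"
```

```text
the job is handed in; nothing more can be done
None
```

I handed the job in at about 31 s with no verdict returned: seat 1 was empty, tins 2 and 3 measured within about 3° of square to the front, both hooks are fully out, and totes A and B each hang on their own hook.

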